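# Open the fume hood to its working mark and start the fan

### The job

Get the little clear fume hood ready for the next experiment: with the fingertips, push its counterweighted sliding window up from beneath the lip until the lip is in line with the black marker clip on the side rail and leave it standing there, then press the fan button on the grey switch box fully down and let it go. Only push and press: do not pinch the lip, do not touch the window's glass with the fingers, do not shift the marker clip, and leave the glassware and instruments where they stand.

Things in the scene. Friction and masses are not known exactly. Their poses are not given: they have to be found in the camera images.
- hood: Clear-walled benchtop fume hood, aluminium frame, 370 (x) x 390 (y) x 420 mm tall, fixed. Origin: centre of its footprint on the table; x points from its open front (facing the robot) into the hood, y to the left as the robot sees it. Inner floor 12 mm up. The front is open below the window's lip but for a round bar along the floor at hood x = -172 mm, its top 28 mm above the table.
- sash (a joint): How far the window in the hood's front is slid up, m: 0 lowest, 0.2 stop. It slides in two side rails along a slope, up and away from the robot, leaning back 40 deg from vertical: along (0.643, 0, 0.766) in the hood's frame. Counterweighted: it stays where it is left and does not run on; moving it takes about 3 to 5 N along the slope.
- lip_mid (a point): Middle of the outer edge of the window's lip: an aluminium ledge 330 mm long (hood y) at its foot, standing 34 mm out square to the slope, up and to the robot. Outer edge 10 mm thick, from 8 mm below this point to 2 mm above, along the slope. At joint sash 0 it is 98 mm above the table at hood x = -157 mm. Axes: z up the slope, -x out. Before and under the middle 200 mm all is free above z = 30 mm.
- lip_end (a point): Left end (hood +y) of the lip's outer edge, next to the marker clip, half-way through the lip's full thickness (16 mm at the root); 165 mm along the lip from lip_mid. Axes as lip_mid.
- mark (a point): The marker: a black plastic clip on the left rail (hood +y) with a fin 16 mm thick that stands out 34 mm just like the lip, 7 mm beyond the lip's end. The point is half-way through the fin's thickness at its outer edge, on the lip's side. Axes as lip_mid. The window is at the mark when lip_end and mark are level along the slope: lip and fin form one line.
- pane: The glass of the window, 310 mm wide and 180 mm long, 5 mm thick, from 8 to 188 mm above the lip along the slope; origin half-way along the lip's root, axes as lip_mid. Not to be touched with the fingers.
- lip_under: Lower part of the lip (its underside and outer edge): 34 mm out, 10 mm thick; origin half-way along the lip's root. Push here.
- lip_top: Upper part of the lip, 22 mm out and 6 mm thick, lying on the lower part, so stepped back 12 mm from the outer edge; same origin. Fingers on this and on the lower part at once count as pinching.
- fan (a joint): How far the fan button is pressed, m: 0 released, 0.006 fully down. Spring: about 1.5 N to start, 5 N fully down. It comes back up when released.
- fan_top (a point): Centre of the top face of the fan button: a round grey push button 36 mm across that is pressed straight down, in an aluminium collar on a grey plastic switch box 90 x 80 x 45 mm fixed to the table to the left or the right of the hood. The button's top stands 67 mm above the table, the collar's top 57 mm.
- bottle_mid (a point): Bystander, to be left alone: clear glass bottle, 60 mm across, 125 mm tall, in front of the hood to the left of the lip's middle. The point is its centre, half-way up.
- jar_mid (a point): Bystander, to be left alone: brown jar, 64 mm across, 85 mm tall, in front of the hood to the right of the lip's middle. The point is its centre, half-way up.
- flask_mid (a point): Bystander, to be left alone: conical glass flask, 70 mm across, 85 mm tall, inside the hood. The point is its centre, half-way up.
- beaker_mid (a point): Bystander, to be left alone: glass beaker, 60 mm across, 75 mm tall, inside the hood. The point is its centre, half-way up.
- tube_rack_mid (a point): Bystander, to be left alone: white rack with test tubes, 60 x 170 mm, the rack's frame 60 mm tall, the tubes to 107 mm, to the front left on the table. The point is its centre, half-way up.
- dish_mid (a point): Bystander, to be left alone: shallow glass dish, 90 mm across, 18 mm tall, on the table before the middle of the hood. The point is its centre, half-way up.
- dropper_mid (a point): Bystander, to be left alone: small brown dropper bottle, 32 mm across, 70 mm tall, on the right. The point is its centre, half-way up.
- stirrer_mid (a point): Bystander, to be left alone: white magnetic stirrer, 100 x 90 x 56 mm, flat round plate on top, on the opposite side of the hood from the switch box. The point is its centre, half-way up.

How it is judged:
By the outcome, as a careful person would: the job done as asked, in the order asked, and still so for the second after the job is handed in, with the robot touching nothing.
It also fails if it takes over 50 s, if anything falls off the work surface, if the arm or the gripper's body presses on something with over 40 N, if the wrist force passes 120 N, or if a joint passes its speed limit or range.

### The arm

A 6-joint arm with a two-finger parallel gripper is mounted at the origin on the work surface. World frame = base frame: x ahead of the robot, y to its left, z up, the work surface at z = 0. Lengths are in m, angles in rad, forces in N, time in s.
With the tool pointing down it reaches from about 0.225 to 0.875 m from the base axis. Payload 3.4 kg.
Tool frame: the origin (TCP) lies midway between the tips of the shut fingers; the grasp point (between the pads) lies 19 mm behind it (manip.grip_point_offset is the distance from the TCP to the grasp point, in m); z points along the fingers, y is the line along which they close (so a half turn about z gives the same grasp; the last joint's range is limited). The gripper opens to 85 mm and grips with 20 to 120 N. Pads are 22 mm wide; open, the fingers measure 114 mm over their backs; the gripper's body (76 mm by 85 mm) begins 54 mm behind the grasp point. The pads swing forward as they close: fully open they stand 13 mm farther back than shut.
Start: joints at [-0.121, 0.276, 1.505, -0, 1.361, -0.121], TCP at [0.575, -0, 0.231] pointing down, gripper open.
Joint ranges: [-2.89, 2.89], [-0.75, 2.08], [0.22, 2.7], [-1.18, 4.32], [0.11, 2.71], [-2.7, 2.7]. Speed limits (rad/s): [2.57, 2.57, 3.14, 3.14, 3.14, 3.14].

### API

Orientations are given as a unit quaternion [w, x, y, z].
In Python, from rig import manip gives the robot as it stands.
- The arm moves only by the shell command python3 -m handwheel 'ROWS' [FORCE]. ROWS is JSON, a list of rows, each an object with "translation": the shift along the tool's x, y, z in m, a list of three; "angular": the turn, a rotation vector about the tool's x, y, z in degrees, a list of three; "hand": the closure, from 0 (fully open) to 1 (shut). A call has 1 to 10 rows; each row shifts and turns the commanded pose from where the row before left it, along the tool's axes as they then stand; what a row does not reach is not made up. A row lasts 1/12 s, in which the tool goes at most 41.7 mm and 7.16 degrees, less where a joint would pass 70% of its speed; a pose out of reach is approached as far as the arm can. A call with a gripper value outside its range is refused whole. The fingers move at their own pace and stop on an object; FORCE is the grip in N (left out, the last holds). Time passes only in rows, so rows that do not move let the fingers close. It gives the time, the measured TCP pose, the force, the opening and the grip force at its end, in the units of the state.
- manip.get_state(): the state, without advancing time (a new reading comes with each control period).
- manip.get_image(name): name is "scene" or "side" or "wrist"; returns the picture (420x560x3 uint8, red, green, blue); there is no depth.
- manip.camera_info(name): a dict with "camera_matrix" (3x3 intrinsics, pixels), "eye" and "orientation" of the camera in the world; the wrist camera has in their place "tool_from_camera" (4x4, takes a point from camera to tool coordinates, whose origin is the TCP and whose axes are the flange's). Camera axes: x right, y down, z forward; pixel columns grow to the right and rows downward; lengths in m; the calibration is good to about 2 mm. A picture is of the moment at which its call begins: read the wrist's pose just before it. camera_info takes no time and is no camera call.
- manip.sign_off(): hands the job in; it is judged then, once.
The state is a dict: "clock": time; "qpos": joint angles; "qd": joint speeds; "effort": joint torques, N m; "position": TCP position; "ee_rot": TCP orientation; "contact_force": force on the tool from outside, world axes, zero at the start; "moment": the same for the moment, N m; "width": finger opening in m; "gripper_force": force on a finger pad.
Only numpy, scipy, OpenCV 4.12 (cv2) and the standard library are available. Lean on these libraries where they do the work, as an engineer would, in place of code of your own. Each camera call takes 0.05 s, during which the arm holds its last target. There are 200 camera calls.

## Working session

There is one attempt and no reset: what is moved stays moved. The work goes in short steps, Python scripts to look and compute and a shell command to move; the robot and the scene stay as the last step left them, time stands still between calls to the robot, and variables do not carry over. Pictures are saved under pics/ and viewed, at most 10 in all, crops included, and the job is handed in when it is done.

```bash
mkdir -p pics; python3 - <<'E'
from rig import manip
import cv2, numpy as np
print(manip.get_state())
for n in("scene","side","wrist"):
    print(n,manip.camera_info(n))
    cv2.imwrite(f"pics/{n}0.png",manip.get_image(n)[:,:,::-1])
E
```

```text
{'clock': 0.0, 'qpos': array([-1.21005597e-01,  2.76607724e-01,  1.50613136e+00, -2.08447257e-05,
        1.36069279e+00, -1.21004663e-01]), 'qd': array([0.00025226, 0.00028882, 0.00092142, 0.00073267, 0.00033024,
       0.00050471]), 'effort': array([ 6.20495921e-04, -4.16768074e+01, -2.45808578e+01, -1.52056768e-04,
        1.11346930e-02,  1.69860516e-05]), 'position': array([5.74475083e-01, 4.77368722e-05, 2.30433158e-01]), 'ee_rot': array([-7.17716778e-04,  7.07105269e-01,  7.07107696e-01, -5.75037529e-04]), 'contact_force': array([ 0.23363392,  0.0520219 , -0.51341042]), 'moment': array([ 0.02591312,  0.03470355, -0.03280779]), 'gripper_force': 0.0, 'width': 0.08546446660044636}
scene {'camera_matrix': array([[424.02069411,   0.        , 274.64914838],
       [  0.        , 424.02069411, 201.22719501],
       [  0.        ,   0.        ,   1.        ]]), 'eye': array([ 0.92614365, -0.57607138,  0.77568442]), 'orientation': array([-0.37775185,  0.87398619,  0.28023295, -0.12215222])}
side {'camera_matrix': array([[459.6961313 ,   0.        , 282.35882852],
       [  0.        , 459.6961313 , 214.93950416],
       [  0.        ,   0.        ,   1.        ]]), 'eye': array([ 0.31693389, -0.67394099,  0.95919695]), 'orientation': array([-0.33207283,  0.93406206, -0.12095747,  0.05123462])}
wrist {'camera_matrix': array([[290.00741761,   0.        , 280.81739852],
       [  0.        , 290.00741761, 208.78682827],
       [  0.        ,   0.        ,   1.        ]]), 'tool_from_camera': array([[ 6.34027803e-04, -9.44700214e-01, -3.27934604e-01,
         8.51724096e-02],
       [ 9.99999248e-01,  2.54768042e-04,  1.19947056e-03,
         3.79715230e-04],
       [-1.04959284e-03, -3.27935118e-01,  9.44699665e-01,
        -1.42282525e-01],
       [ 0.00000000e+00,  0.00000000e+00,  0.00000000e+00,
         1.00000000e+00]])}
```

View pics/scene0.png

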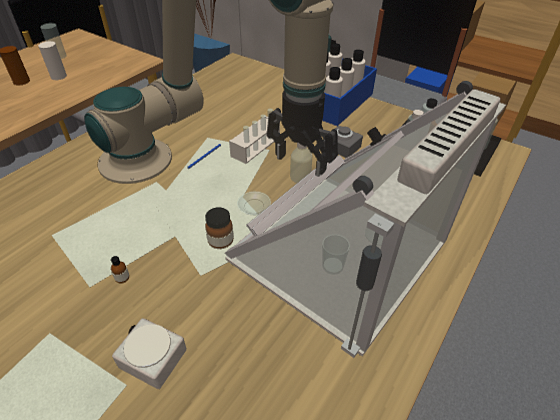

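View pics/side0.png

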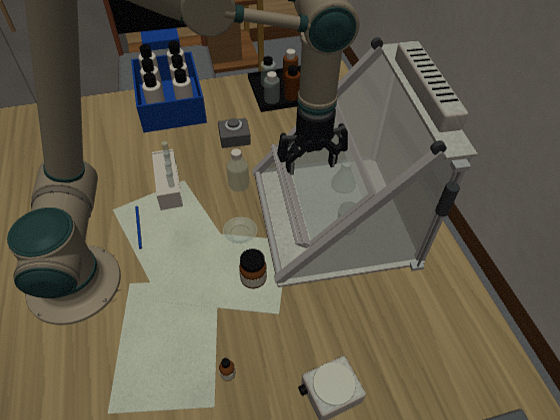

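View pics/wrist0.png

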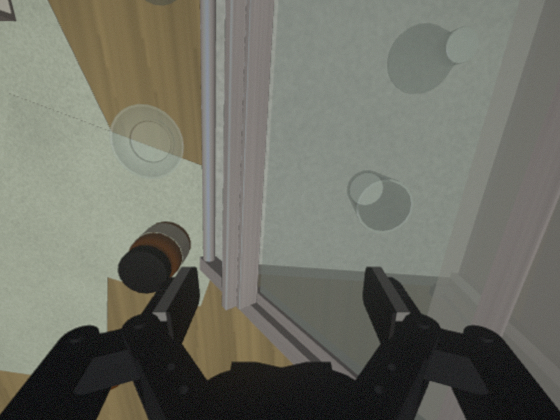

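Visible: bar of the hood (wrist col 208), lip (wrist cols 225–270, right end ≈ (235,307)), switch box on the left at side (234,130), stirrer on the right, the marker clip probably hidden behind the gripper at scene (376,135). Next I'll put rough numbers on it.

```bash
cat > h.py <<'E'
import numpy as np
from rig import manip
from scipy.spatial.transform import Rotation as R
def rot(q): return R.from_quat(np.r_[q[1:],q[0]]).as_matrix()
def cam(n,st=None):
    c=manip.camera_info(n)
    if n=="wrist":
        st=st or manip.get_state(); T=np.eye(4);T[:3,:3]=rot(st["ee_rot"]);T[:3,3]=st["position"]
        T=T@c["tool_from_camera"]; return c["camera_matrix"],T[:3,:3],T[:3,3]
    return c["camera_matrix"],rot(c["orientation"]),np.array(c["eye"])
def ray(C,p):
    d=C[1]@np.linalg.solve(C[0],[p[0],p[1],1.]); return C[2],d/np.linalg.norm(d)
def plane(C,p,z):
    o,d=ray(C,p); return o+d*(z-o[2])/d[2]
def tri(*rays):
    A=sum(np.eye(3)-np.outer(d,d) for o,d in rays); b=sum((np.eye(3)-np.outer(d,d))@o for o,d in rays)
    x=np.linalg.solve(A,b); return x,[np.linalg.norm(np.cross(x-o,d)) for o,d in rays]
def proj(C,X):
    v=C[0]@(C[1].T@(np.asarray(X)-C[2])); return v[:2]/v[2]
E
python3 - <<'E'
from h import *
np.set_printoptions(precision=4,suppress=True)
W,S,D=cam("wrist"),cam("scene"),cam("side")
print("bar",plane(W,(208,5),.02),plane(W,(208,258),.02))
print("lip outer", [plane(W,(226,r),.1) for r in(5,300)])
print("lip right end",tri(ray(W,(230,308)),ray(D,(300,243))))
print("box top",plane(D,(234,125),.067)," jar",plane(D,(252,258),.085),"dish",plane(D,(240,229),.01),"bottle",plane(D,(236,153),.125))
print("corners side FR,BR",plane(D,(279,281),.0),plane(D,(422,266),0),"scene",plane(S,(230,258),0),plane(S,(362,350),0))
print("maybe clip",[plane(S,(376,135),z) for z in(.15,.2,.25)])
E
```

```text
bar [0.4996 0.1861 0.02  ] [ 0.4755 -0.1087  0.02  ]
lip outer [array([0.5311, 0.1632, 0.1   ]), array([ 0.5139, -0.1175,  0.1   ])]
lip right end (array([ 0.5234, -0.1077,  0.1263]), [np.float64(5.666208532384049e-05), np.float64(5.666208532367061e-05)])
box top [0.4702 0.3962 0.067 ]  jar [ 0.4157 -0.0927  0.085 ] dish [0.4139 0.0532 0.01  ] bottle [0.4432 0.2143 0.125 ]
corners side FR,BR [ 0.4737 -0.1174  0.    ] [ 0.8286 -0.1649  0.    ] scene [ 0.4723 -0.124   0.    ] [ 0.8287 -0.1505  0.    ]
maybe clip [array([0.6053, 0.3198, 0.15  ]), array([0.631 , 0.2482, 0.2   ]), array([0.6566, 0.1766, 0.25  ])]
```

```bash
python3 -m handwheel '[{"translation":[0,0,-0.01],"angular":[0,0,7],"hand":1},{"translation":[0,0,-0.01],"angular":[0,0,7],"hand":1},{"translation":[0,0,-0.01],"angular":[0,0,7],"hand":1},{"translation":[0,0,-0.01],"angular":[0,0,7],"hand":1},{"translation":[0,0,-0.01],"angular":[0,0,7],"hand":1},{"translation":[0,0,-0.01],"angular":[0,0,7],"hand":1},{"translation":[0,0,-0.01],"angular":[0,0,7],"hand":1},{"translation":[0,0,-0.01],"angular":[0,0,7],"hand":1},{"translation":[0,0,0],"angular":[0,0,7],"hand":1},{"translation":[0,0,0],"angular":[0,0,7],"hand":1}]' 20
python3 -m handwheel '[{"translation":[-0.01,0,0],"angular":[0,0,7],"hand":1},{"translation":[-0.02,0,0],"angular":[0,0,7],"hand":1},{"translation":[-0.03,0,0],"angular":[0,0,7],"hand":1},{"translation":[-0.03,0,0],"angular":[0,0,3.7],"hand":1},{"translation":[-0.03,0,0],"angular":[0,7,0],"hand":1},{"translation":[-0.03,0,0],"angular":[0,7,0],"hand":1},{"translation":[-0.02,-0.02,0],"angular":[0,7,0],"hand":1},{"translation":[0,-0.02,0],"angular":[0,7,0],"hand":1},{"translation":[0,0,0],"angular":[0,2,0],"hand":1},{"translation":[0,0,0],"angular":[0,0,0],"hand":1}]'
python3 - <<'E'
from rig import manip
import cv2
s=manip.get_state();print(s["clock"],s["qpos"],s["position"],s["ee_rot"],s["contact_force"])
for n in("scene","side","wrist"):
    cv2.imwrite(f"pics/{n}1.png",manip.get_image(n)[:,:,::-1])
import numpy as np
a=cv2.imread("pics/scene1.png")[60:270,200:480]; b=cv2.imread("pics/side1.png")[60:285,220:480]
cv2.imwrite("pics/s1c.png",cv2.resize(a,(800,600),interpolation=cv2.INTER_CUBIC))
E
```

```text
clock: 0.98
position: [0.5752, 0.0, 0.3118]
ee_rot: [0.0, 0.985, 0.171, 0.0]
contact_force: [-0.8, 0.8, -0.7]
width: -0.0001
gripper_force: 0.0
clock: 1.82
position: [0.4066, 0.0371, 0.3012]
ee_rot: [0.01, 0.965, -0.038, 0.258]
contact_force: [0.3, 0.5, 0.9]
width: 0.0002
gripper_force: 0.0
1.8167 [-7.99090380e-02 -3.02410618e-01  2.01893853e+00  1.69263249e-04
  9.02166763e-01  1.57042384e+00] [0.40661501 0.03710918 0.30122081] [ 0.01029517  0.96525134 -0.03844017  0.25827547] [0.25846713 0.48737499 0.85100422]
```

View pics/wrist1.png

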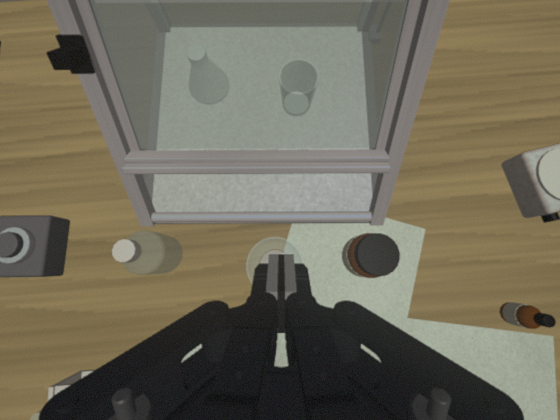

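View pics/s1c.png

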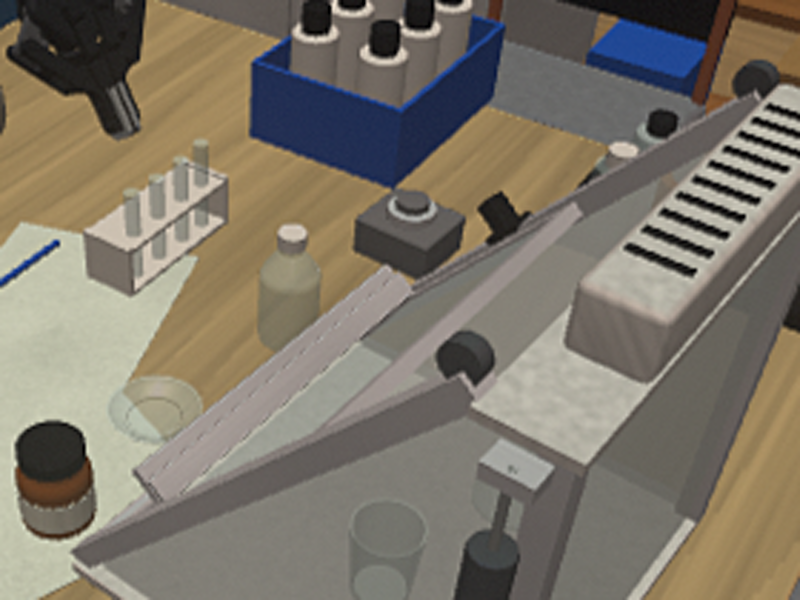

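The clip is at wrist (50–95,35–74), the lip at rows 150–174 from col 123 to 389, the bar at row 217, the fan button at (10,243). I'll zoom in on the clip and the lip ends.

```bash
python3 - <<'E'
import cv2, numpy as np
w=cv2.imread("pics/wrist1.png"); s=cv2.imread("pics/scene1.png")
f=lambda im,x,y,ww,hh,k:cv2.resize(im[y:y+hh,x:x+ww],None,fx=k,fy=k,interpolation=cv2.INTER_NEAREST)
a=f(w,40,25,66,58,6); b=f(w,110,140,66,40,6); c=f(w,350,140,66,40,6); d=f(s,355,115,66,58,6)
cv2.imwrite("pics/m.png",np.vstack([np.hstack([a,d]),np.hstack([b,c])])[:600,:800])
E
```

```text
(no output)
```

View pics/m.png

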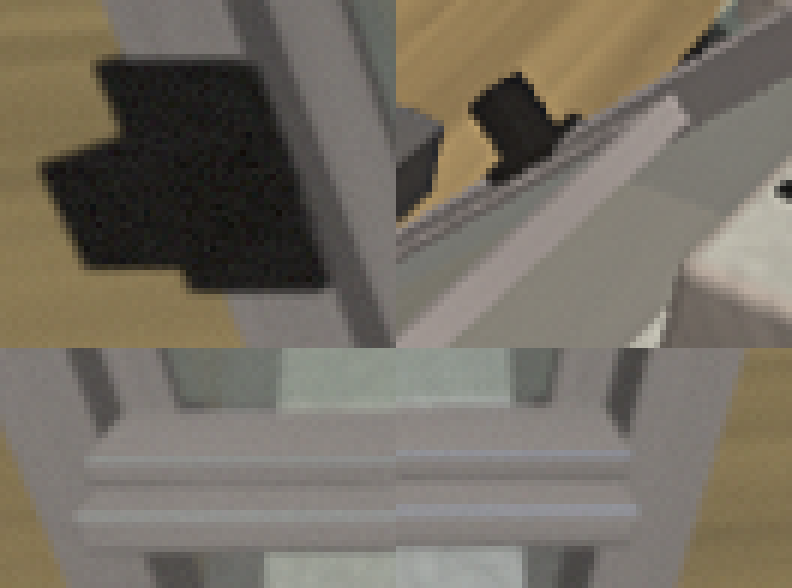

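```bash
cat > fit.py <<'E'
from h import *
from scipy.optimize import least_squares
np.set_printoptions(precision=4,suppress=True)
U=np.array([.643,0,.766]);N=np.array([-.766,0,.643]);M0=np.array([-.157,0,.098])
def toW(p,X): c,s=np.cos(p[2]),np.sin(p[2]); return np.array([[c,-s,0],[s,c,0],[0,0,1]])@X+np.array([p[0],p[1],0])
def lip(p,s,y,u,n=0): return toW(p,M0+U*(s+u)+N*n+np.array([0,y,0]))
E
cat > f1.py <<'E'
from fit import *
W=cam("wrist");S=cam("scene");D=cam("side")
obs=[(W,(122.5,167.8),lambda p:lip(p,p[3],.165,.002)),(W,(390.2,167.3),lambda p:lip(p,p[3],-.165,.002)),
(W,(126,173.3),lambda p:lip(p,p[3],.16,-.008)),(W,(386,173),lambda p:lip(p,p[3],-.16,-.008)),
(S,(334.8,153.8),lambda p:lip(p,p[3],.165,.002)),(S,(249,224.5),lambda p:lip(p,p[3],-.165,.002))]
def r(p):
    o=[]
    for C,u,f in obs: o+=list(proj(C,f(p))-u)
    o.append(proj(W,toW(p,np.array([-.172,0,.02])))[1]-216.5)
    for q in[(279,281)]: o+=list((proj(D,toW(p,np.array([-.185,-.195,0])))-q)*.3)
    return np.array(o)
f=least_squares(r,[.673,.059,-.082,.03],loss="soft_l1");p=f.x;print("p",p,r(p))
np.save("p.npy",p)
for s in(.11,.12,.13,.14,.15):
    print(s,"W tip",*[proj(W,lip(p,s,y,u)).round(1) for y in(.172,.190,.2) for u in(.008,-.008)],"root",*[proj(W,lip(p,s,y,u,-.034)).round(1) for y in(.172,) for u in(.008,-.008)])
    print("   S tip",*[proj(S,lip(p,s,y,u)).round(1) for y in(.172,.190) for u in(.008,-.008)],"root",*[proj(S,lip(p,s,.172,u,-.034)).round(1)for u in(.008,-.008)])
print("fan",plane(W,(8,243),.067),tri(ray(W,(8,243)),ray(S,(200+412*.35,60+200*.35))),plane(S,(344.2,130),.067))
E
python3 f1.py
```

```text
p [ 0.6635  0.0461 -0.0779  0.04  ] [-0.9418 -0.3139  0.7049 -0.8147  2.3663  1.1208 -0.9998  0.4644  1.5718
 -1.7572 -0.9572 -0.1769 -0.7417 -0.667   2.0098]
0.11 W tip [ 90.  105.4] [ 96.1 120. ] [ 73.  105.5] [ 79.6 120.1] [ 63.5 105.5] [ 70.5 120.1] root [105.  95.] [110.2 108.8]
   S tip [357.4 138.9] [353.1 141.5] [361.4 135.6] [357.1 138.3] root [365.5 150.5] [361.1 152.9]
0.12 W tip [85.9 95.8] [ 92.3 111. ] [68.6 95.8] [ 75.5 111.1] [59.  95.9] [ 66.2 111.1] root [101.6  85.9] [107.  100.2]
   S tip [360.1 137.3] [355.8 139.9] [364.1 133.9] [359.7 136.6] root [368.3 148.9] [363.8 151.4]
0.13 W tip [81.7 85.7] [ 88.4 101.6] [64.  85.8] [ 71.2 101.7] [54.2 85.8] [ 61.7 101.7] root [98.  76.5] [103.6  91.4]
   S tip [362.9 135.6] [358.5 138.3] [366.9 132.2] [362.5 135. ] root [371.1 147.3] [366.6 149.9]
0.14 W tip [77.4 75.2] [84.3 91.8] [59.3 75.3] [66.8 91.8] [49.2 75.3] [57.1 91.9] root [94.3 66.7] [100.2  82.2]
   S tip [365.8 133.8] [361.2 136.6] [369.8 130.5] [365.2 133.3] root [374.  145.7] [369.4 148.3]
0.15 W tip [72.8 64.2] [80.  81.6] [54.3 64.3] [62.2 81.6] [44.  64.3] [52.2 81.7] root [90.5 56.5] [96.6 72.6]
   S tip [368.6 132.1] [364.1 134.9] [372.6 128.7] [368.  131.5] root [377. 144.] [372.3 146.7]
fan [0.4744 0.4092 0.067 ] (array([0.4742, 0.4088, 0.0667]), [np.float64(0.0004967214870561973), np.float64(0.0004967214870563204)]) [0.4744 0.4076 0.067 ]
```

```bash
python3 -m handwheel '[{"translation":[0,0,0],"angular":[0,7,0],"hand":1},{"translation":[0,0,0],"angular":[0,7,0],"hand":1},{"translation":[0,0,0],"angular":[0,6,0],"hand":1},{"translation":[0,0,0],"angular":[0,0,0],"hand":1},{"translation":[0,0,0],"angular":[0,0,0],"hand":1}]'
cat > rel.py <<'E'
from fit import *
import sys
p=np.load("p.npy"); s,u,n=map(float,sys.argv[1:4])
st=manip.get_state();Rm=rot(st["ee_rot"]);t=lip(p,s,0,u,n)
Rt=toW([0,0,p[2]],np.array([U,[0,-1,0],-N]).T)
print("t",st["clock"],"pos",st["position"],"target",t,"tool d mm",1000*Rm.T@(t-st["position"]),"rot deg",np.degrees(R.from_matrix(Rm.T@Rt).as_rotvec()),"F",st["contact_force"],"q",st["qpos"])
E
python3 rel.py .04 -.035 .06
```

```text
clock: 2.38
position: [0.4105, 0.0353, 0.3016]
ee_rot: [0.018, 0.907, -0.038, 0.42]
contact_force: [0.4, 0.5, 1.5]
width: 0.0002
gripper_force: 0.0
t 2.3833 pos [0.4105 0.0353 0.3016] target [0.4643 0.0617 0.1404] tool d mm [-89.7098 -30.7068 143.4065] rot deg [ 0.2348  0.2608 -0.1886] F [0.3581 0.4797 1.509 ] q [-0.0836 -0.4269  2.2735  0.0008  0.427   1.5697]
```

```bash
python3 -m handwheel '[{"translation":[-0.0128,-0.0044,0.0205],"angular":[0,0,0],"hand":1},{"translation":[-0.0128,-0.0044,0.0205],"angular":[0,0,0],"hand":1},{"translation":[-0.0128,-0.0044,0.0205],"angular":[0,0,0],"hand":1},{"translation":[-0.0128,-0.0044,0.0205],"angular":[0,0,0],"hand":1},{"translation":[-0.0128,-0.0044,0.0205],"angular":[0,0,0],"hand":1},{"translation":[-0.0128,-0.0044,0.0205],"angular":[0,0,0],"hand":1},{"translation":[-0.0128,-0.0044,0.0205],"angular":[0,0,0],"hand":1},{"translation":[0,0,0],"angular":[0,0,0],"hand":1},{"translation":[0,0,0],"angular":[0,0,0],"hand":1}]'
python3 rel.py .04 -.035 -.024
```

```text
clock: 3.13
position: [0.4505, 0.0409, 0.2101]
ee_rot: [0.026, 0.908, -0.045, 0.415]
contact_force: [-0.3, 0.1, 0.5]
width: -0.0001
gripper_force: 0.0
t 3.1333 pos [0.4505 0.0409 0.2101] target [0.5285 0.0566 0.0864] tool d mm [-43.7626 -24.9917 138.2248] rot deg [ 1.5117  0.8414 -0.553 ] F [-0.3314  0.0886  0.5206] q [ 0.0141 -0.1869  2.4215 -1.0662  0.1094  2.7047]
```

```bash
python3 -m handwheel '[{"translation":[0,0,-0.005],"angular":[0,-4,0],"hand":1},{"translation":[0,0,-0.005],"angular":[0,-6,0],"hand":1},{"translation":[0,0,-0.005],"angular":[0,-6,0],"hand":1},{"translation":[0,0,0],"angular":[0,-5,0],"hand":1},{"translation":[0,0,0],"angular":[0,0,0],"hand":1},{"translation":[0,0,0],"angular":[0,0,0],"hand":1}]'
python3 rel.py .04 -.03 -.01
cat > fk.py <<'E'
import numpy as np
from scipy.optimize import least_squares
o=.07
dat=[(.2766,1.5061,np.pi,.5745,0,.2304),(-.3024,2.0189,2.6187,.4066,.0371,.3012),(-.4269,2.2735,2.2736,.4105,.0353,.3016)]
def fk(k,q2,q3,P): L1,L2,h,Lt=k; return np.array([L1*np.sin(q2)+L2*np.sin(q2+q3)+Lt*np.sin(P),h+L1*np.cos(q2)+L2*np.cos(q2+q3)+Lt*np.cos(P)])
res=lambda k:np.concatenate([fk(k,a,b,P)-[np.sqrt(x*x+y*y-o*o),z] for a,b,P,x,y,z in dat])
f=least_squares(res,[.4,.4,.2,.25]);k=f.x;print(k,f.fun)
def ik(x,y,z,dep):
    P=np.pi/2+np.radians(dep); r=np.sqrt(x*x+y*y-o*o)
    g=least_squares(lambda q:fk(k,q[0],q[1],P)-[r,z],[-.2,2.2]); return g.x,P-g.x.sum(),abs(g.fun).max()
if __name__=="__main__":
    for X in([.4643,.0617,.14],[.52,.0570,.095],[.60,.05,.19]):
        for d in(50,55,60,65): print(X,d,ik(*X,d))
E
python3 fk.py
```

```text
clock: 3.63
position: [0.4493, 0.0215, 0.2182]
ee_rot: [0.046, 0.936, -0.062, 0.344]
contact_force: [-0.1, -0.6, -0.7]
width: 0.0006
gripper_force: 0.0
t 3.6333 pos [0.4493 0.0215 0.2182] target [0.521  0.0572 0.0992] tool d mm [-26.2082 -51.047  131.3822] rot deg [ 4.5978  9.4766 -1.0512] F [-0.1197 -0.6204 -0.7489] q [-0.0054 -0.1924  2.2789 -0.3478  0.3753  1.9766]
[0.62045474 0.41041695 0.07653285 0.35525784] [ 0.00045519  0.0014265  -0.00354284  0.00025859  0.00305441 -0.00168509]
[0.4643, 0.0617, 0.14] 50 (array([-0.10309099,  2.4298785 ]), np.float64(0.11667345049502886), np.float64(5.540012892879531e-14))
[0.4643, 0.0617, 0.14] 55 (array([-0.0892425 ,  2.35720845]), np.float64(0.26276146668844236), np.float64(2.942091015256665e-15))
[0.4643, 0.0617, 0.14] 60 (array([-0.06705571,  2.28648194]), np.float64(0.3985676502037019), np.float64(5.371763756034653e-09))
[0.4643, 0.0617, 0.14] 65 (array([-0.03837303,  2.21751569]), np.float64(0.5261176857128596), np.float64(6.495365911796114e-10))
[0.52, 0.057, 0.095] 50 (array([0.0705857 , 2.42736668]), np.float64(-0.054491430562428445)
[... 206 characters left out ...]
, 2.2780585 ]), np.float64(0.25525374183922533), np.float64(2.858824288409778e-15))
[0.52, 0.057, 0.095] 65 (array([0.1050506 , 2.20526761]), np.float64(0.3949421375363742), np.float64(4.374278717023117e-14))
[0.6, 0.05, 0.19] 50 (array([0.05234649, 2.12512404]), np.float64(0.26599042150566277), np.float64(4.7406523151494184e-14))
[0.6, 0.05, 0.19] 55 (array([0.07140048, 2.04904389]), np.float64(0.41028304798716553), np.float64(4.2299497238218464e-13))
[0.6, 0.05, 0.19] 60 (array([0.09686021, 1.97297204]), np.float64(0.548161631655192), np.float64(2.592481784802203e-12))
[0.6, 0.05, 0.19] 65 (array([0.12767586, 1.89704031]), np.float64(0.6805441731859037), np.float64(1.3474332760665675e-11))
```

```bash
sed -i 's/^print/Rt=Rt@R.from_euler("y",-float(sys.argv[4]) if len(sys.argv)>4 else 0,degrees=True).as_matrix()\nprint/' rel.py; python3 rel.py .04 -.012 .058 22
```

```text
t 3.6333 pos [0.4493 0.0215 0.2182] target [0.4806 0.0604 0.1567] tool d mm [-19.5893 -45.727   61.5474] rot deg [  4.3164 -12.511   -1.9108] F [-0.1197 -0.6204 -0.7489] q [-0.0054 -0.1924  2.2789 -0.3478  0.3753  1.9766]
```

```bash
python3 -m handwheel '[{"translation":[0,0,0],"angular":[2.15,-6.25,-0.95],"hand":1},{"translation":[0,0,0],"angular":[2.15,-6.25,-0.95],"hand":1},{"translation":[0,0,0],"angular":[0,0,0],"hand":1},{"translation":[0,0,0],"angular":[0,0,0],"hand":1}]'; python3 rel.py .04 -.012 .058 22
```

```text
clock: 3.97
position: [0.4472, 0.0159, 0.2148]
ee_rot: [0.028, 0.962, -0.049, 0.267]
contact_force: [-1.1, -0.8, 0.1]
width: 0.0001
gripper_force: 0.0
t 3.9667 pos [0.4472 0.0159 0.2148] target [0.4806 0.0604 0.1567] tool d mm [ -5.1058 -49.3809  63.1999] rot deg [ 2.2236 -3.1496 -0.7556] F [-1.1001 -0.8158  0.1097] q [-0.0954 -0.162   2.1663 -0.0538  0.5943  1.6125]
```

```bash
python3 -m handwheel '[{"translation":[-0.001,-0.0125,0.016],"angular":[0.5,-0.7,-0.2],"hand":1},{"translation":[-0.001,-0.0125,0.016],"angular":[0.5,-0.7,-0.2],"hand":1},{"translation":[-0.001,-0.0125,0.016],"angular":[0.5,-0.7,-0.2],"hand":1},{"translation":[-0.001,-0.0125,0.016],"angular":[0.5,-0.7,-0.2],"hand":1},{"translation":[0,0,0],"angular":[0,0,0],"hand":1},{"translation":[0,0,0],"angular":[0,0,0],"hand":1},{"translation":[0,0,0],"angular":[0,0,0],"hand":1}]'; python3 rel.py .04 -.042 -.016 22
```

```text
clock: 4.55
position: [0.4778, 0.0634, 0.1555]
ee_rot: [0.011, 0.969, -0.035, 0.243]
contact_force: [0.5, -0.4, -0.3]
width: 0.0003
gripper_force: 0.0
t 4.55 pos [0.4778 0.0634 0.1555] target [0.5179 0.0575 0.0862] tool d mm [ 2.8942  2.6557 80.1938] rot deg [ 0.0983 -0.144   0.331 ] F [ 0.5208 -0.4379 -0.2565] q [ 0.0259 -0.0052  2.1821 -0.11    0.4785  1.7544]
```

Good: orientation is on target. Now insert below the lip.

```bash
python3 -m handwheel '[{"translation":[-0.001,0.0005,0.016],"angular":[0,0,0],"hand":1},{"translation":[0.0005,0.0005,0.016],"angular":[0,0,0],"hand":1},{"translation":[0.001,0.0005,0.016],"angular":[0,0,0],"hand":1},{"translation":[0.001,0.0005,0.016],"angular":[0,0,0],"hand":1},{"translation":[0.001,0.0005,0.016],"angular":[0,0,0],"hand":1},{"translation":[0,0,0],"angular":[0,0,0],"hand":1},{"translation":[0,0,0],"angular":[0,0,0],"hand":1},{"translation":[0,0,0],"angular":[0,0,0],"hand":1}]'; python3 rel.py .04 -.0264 -.016 22
python3 - <<'E'
from rig import manip
import cv2,numpy as np
w=manip.get_image("wrist");d=manip.get_image("side")
a=cv2.resize(w[60:420,60:500],(440,360));b=cv2.resize(d[90:270,220:400],(360,360))
cv2.imwrite("pics/ins.png",np.hstack([a,b])[:,:,::-1])
E
```

```text
clock: 5.22
position: [0.5184, 0.0575, 0.0875]
ee_rot: [0.011, 0.969, -0.036, 0.244]
contact_force: [0.0, 0.2, -0.1]
width: -0.0004
gripper_force: 0.0
t 5.2167 pos [0.5184 0.0575 0.0875] target [0.5279 0.0567 0.0981] tool d mm [13.3723  0.1596 -4.8804] rot deg [ 0.0747 -0.2312  0.2828] F [ 0.0348  0.1736 -0.0953] q [ 0.0058  0.1659  2.2252 -0.1578  0.2626  1.792 ]
```

View pics/ins.png

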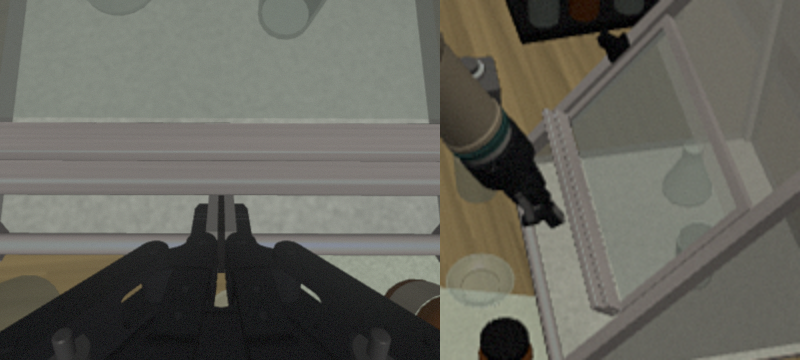

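```bash
python3 -m handwheel '[{"translation":[0.0065,0,-0.0026],"angular":[0,0,0],"hand":1},{"translation":[0.0065,0,-0.0026],"angular":[0,0,0],"hand":1},{"translation":[0.0065,0,-0.0026],"angular":[0,0,0],"hand":1},{"translation":[0.0065,0,-0.0026],"angular":[0,0,0],"hand":1},{"translation":[0.0065,0,-0.0026],"angular":[0,0,0],"hand":1},{"translation":[0,0,0],"angular":[0,0,0],"hand":1}]'; python3 rel.py .16 -.0264 -.016 22
```

```text
clock: 5.82
position: [0.5427, 0.0562, 0.1149]
ee_rot: [0.011, 0.969, -0.035, 0.244]
contact_force: [-2.2, 1.4, 0.7]
width: 0.0001
gripper_force: 1.0
t 5.8167 pos [0.5427 0.0562 0.1149] target [0.6048 0.0507 0.19  ] tool d mm [ 90.4875   1.1519 -36.6393] rot deg [ 0.0508 -0.3068  0.3071] F [-2.1772  1.4174  0.671 ] q [ 0.0014  0.1504  2.1421 -0.1097  0.3586  1.7381]
```

```bash
python3 -m handwheel '[{"translation":[0.0093,0,-0.0038],"angular":[0,0,0],"hand":1},{"translation":[0.0093,0,-0.0038],"angular":[0,0,0],"hand":1},{"translation":[0.0093,0,-0.0038],"angular":[0,0,0],"hand":1},{"translation":[0.0093,0,-0.0038],"angular":[0,0,0],"hand":1},{"translation":[0.0093,0,-0.0038],"angular":[0,0,0],"hand":1},{"translation":[0.0093,0,-0.0038],"angular":[0,0,0],"hand":1},{"translation":[0.0093,0,-0.0038],"angular":[0,0,0],"hand":1},{"translation":[0,0,0],"angular":[0,0,0],"hand":1}]'; python3 rel.py .16 -.0264 -.016 22
python3 - <<'E'
from rig import manip
import cv2,numpy as np
w=manip.get_image("wrist");d=manip.get_image("scene");cv2.imwrite("pics/p_w.png",w[:,:,::-1]);cv2.imwrite("pics/p_s.png",d[:,:,::-1])
a=cv2.resize(w,(400,300));b=cv2.resize(d[70:250,220:460],(400,300))
c=cv2.resize(d[110:185,320:420],(400,300),interpolation=cv2.INTER_NEAREST); e=cv2.resize(w[20:170,0:200],(400,300),interpolation=cv2.INTER_NEAREST)
cv2.imwrite("pics/push.png",np.vstack([np.hstack([a,b]),np.hstack([e,c])])[:,:,::-1])
E
```

```text
clock: 6.48
position: [0.5894, 0.0529, 0.1706]
ee_rot: [0.011, 0.969, -0.035, 0.246]
contact_force: [-0.7, 0.2, -0.0]
width: -0.0001
gripper_force: 0.5
t 6.4833 pos [0.5894 0.0529 0.1706] target [0.6048 0.0507 0.19  ] tool d mm [22.8915  1.1179 -9.6563] rot deg [ 0.0431 -0.5421  0.2963] F [-0.7069  0.2433 -0.011 ] q [-0.0065  0.1377  1.9773 -0.0688  0.5308  1.6877]
```

View pics/push.png

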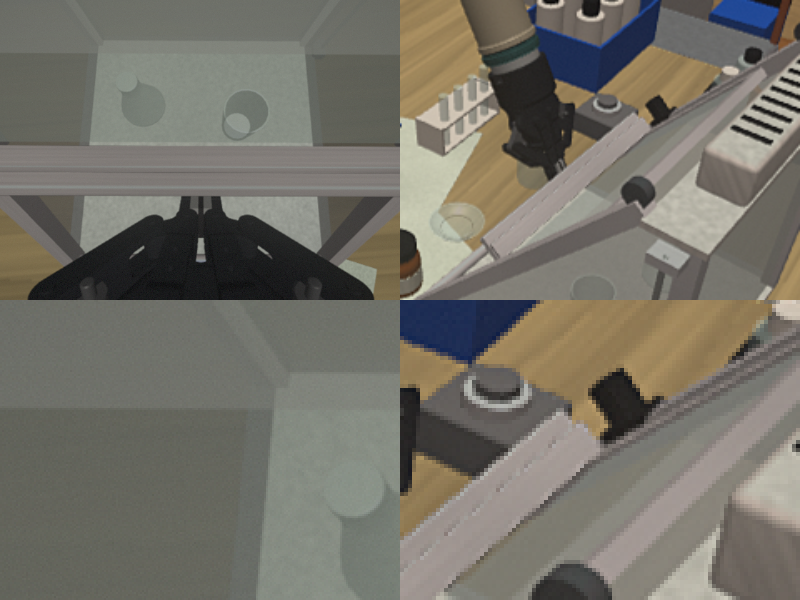

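```bash
cat > lipw.py <<'E'
from fit import *
import cv2,sys
p=np.load("p.npy");W=cam("wrist");S=cam("scene")
g=cv2.imread(sys.argv[1],0).astype(float)
for c0 in map(int,sys.argv[2:]):
    col=g[:,c0-10:c0+10].mean(1);d=np.diff(col); idx=[i for i in range(1,len(d)-1) if abs(d[i])>3 and abs(d[i])>=abs(d[i-1]) and abs(d[i])>=abs(d[i+1])]
    print(c0,[(i+.5,round(d[i],1)) for i in idx if 150<i<320])
for s in(.12,.125,.13,.135,.14,.145,.155,.16,.165):
    print(s,"W rows top-out-edge,u2,u-8",[proj(W,lip(p,s,0,u,n))[1].round(1) for u,n in((.008,-.012),(.002,-.012),(.002,0),(-.008,0))],"S lip end",proj(S,lip(p,s,.165,.002)).round(1),proj(S,lip(p,s,.165,.008,-.012)).round(1),proj(S,lip(p,s,.165,-.008,0)).round(1))
E
python3 lipw.py pics/p_w.png 100 450
```

```text
100 [(198.5, np.float64(-5.1)), (203.5, np.float64(23.9)), (231.5, np.float64(5.1)), (233.5, np.float64(-7.3)), (240.5, np.float64(9.5)), (258.5, np.float64(5.6)), (263.5, np.float64(-6.6)), (270.5, np.float64(-3.6)), (272.5, np.float64(-17.4))]
450 [(199.5, np.float64(-6.5)), (204.5, np.float64(35.2)), (208.5, np.float64(-3.4)), (226.5, np.float64(3.1)), (234.5, np.float64(-8.6)), (242.5, np.float64(10.7)), (259.5, np.float64(5.7)), (264.5, np.float64(-6.9)), (273.5, np.float64(-11.8))]
0.12 W rows top-out-edge,u2,u-8 [np.float64(250.8), np.float64(258.5), np.float64(277.9), np.float64(289.9)] S lip end [356.9 139.6] [361.5 142.7] [354.2 141.2]
0.125 W rows top-out-edge,u2,u-8 [np.float64(244.0), np.float64(252.1), np.float64(271.5), np.float64(284.0)] S lip end [358.3 138.7] [362.9 141.9] [355.6 140.4]
0.13 W rows top-out-edge,u2,u-8 [np.float64(236.9), np.float64(245.3), np.float64(264.8), np.float64(277.9)] S lip end [359.7 137.9] [364.3 141. ] [356.9 139.6]
0.135 W rows top-out-edge,u2,u-8 [np.float64(229.4), np.float64(238.3), np.float64(257.8), np.float64(271.5)] S lip end [361.1 137. ] [365.7 140.2] [358.3 138.7]
0.14 W rows top-out-edge,u2,u-8 [np.float64(221.6), np.float64(230.9), np.float64(250.4), np.float64(264.8)] S lip end [362.5 136.2] [367.1 139.4] [359.7 137.9]
0.145 W rows top-out-edge,u2,u-8 [np.float64(213.4), np.float64(223.2), np.float64(242.6), np.float64(257.8)] S lip end [363.9 135.3] [368.6 138.5] [361.1 137. ]
0.155 W rows top-out-edge,u2,u-8 [np.float64(195.6), np.float64(206.5), np.float64(225.6), np.float64(242.6)] S lip end [366.8 133.6] [371.5 136.8] [363.9 135.3]
0.16 W rows top-out-edge,u2,u-8 [np.float64(186.0), np.float64(197.5), np.float64(216.5), np.float64(234.3)] S lip end [368.2 132.7] [373.  135.9] [365.3 134.4]
0.165 W rows top-out-edge,u2,u-8 [np.float64(175.9), np.float64(188.0), np.float64(206.8), np.float64(225.6)] S lip end [369.7 131.8] [374.5 135. ] [366.8 133.6]
```

```bash
python3 -m handwheel '[{"translation":[0.0051,0,-0.0021],"angular":[0,0,0],"hand":1},{"translation":[0.0051,0,-0.0021],"angular":[0,0,0],"hand":1},{"translation":[0.0051,0,-0.0021],"angular":[0,0,0],"hand":1},{"translation":[0.0051,0,-0.0021],"angular":[0,0,0],"hand":1},{"translation":[0,0,0],"angular":[0,0,0],"hand":1},{"translation":[0,0,0],"angular":[0,0,0],"hand":1}]'; python3 rel.py .16 -.0264 -.016 22
python3 - <<'E'
from rig import manip
import cv2,numpy as np
w=manip.get_image("wrist");d=manip.get_image("scene");e=manip.get_image("side");cv2.imwrite("pics/q_w.png",w[:,:,::-1])
cv2.imwrite("pics/q_s.png",d[:,:,::-1]);cv2.imwrite("pics/q_d.png",e[:,:,::-1])
b=cv2.resize(d[110:170,340:400],(400,400),interpolation=cv2.INTER_CUBIC)
c=cv2.resize(e[80:160,260:340],(400,400),interpolation=cv2.INTER_CUBIC)
cv2.imwrite("pics/q.png",np.hstack([b,c])[:,:,::-1])
E
python3 lipw.py pics/q_w.png 100 450
```

```text
clock: 7.08
position: [0.6011, 0.0521, 0.1856]
ee_rot: [0.011, 0.969, -0.035, 0.244]
contact_force: [-0.2, 0.2, 0.2]
width: 0.0001
gripper_force: 0.3
t 7.0833 pos [0.6011 0.0521 0.1856] target [0.6048 0.0507 0.19  ] tool d mm [ 5.3872  1.1712 -2.1031] rot deg [ 0.0495 -0.3195  0.3122] F [-0.1574  0.2251  0.222 ] q [-0.0082  0.1385  1.9294 -0.0617  0.5815  1.6782]
100 [(197.5, np.float64(-5.8)), (202.5, np.float64(35.8)), (217.5, np.float64(-3.3)), (233.5, np.float64(-7.6)), (240.5, np.float64(12.7)), (257.5, np.float64(5.6)), (262.5, np.float64(-6.7)), (271.5, np.float64(-13.8))]
450 [(198.5, np.float64(-6.5)), (204.5, np.float64(19.4)), (207.5, np.float64(-4.2)), (232.5, np.float64(7.1)), (234.5, np.float64(-9.9)), (241.5, np.float64(16.0)), (258.5, np.float64(5.4)), (263.5, np.float64(-7.3)), (273.5, np.float64(-19.1))]
0.12 W rows top-out-edge,u2,u-8 [np.float64(274.4), np.float64(280.9), np.float64(300.0), np.float64(310.0)] S lip end [356.9 139.6] [361.5 142.7] [354.2 141.2]
0.125 W rows top-out-edge,u2,u-8 [np.float64(268.7), np.float64(275.5), np.float64(294.7), np.float64(305
[... 487 characters left out ...]
] S lip end [362.5 136.2] [367.1 139.4] [359.7 137.9]
0.145 W rows top-out-edge,u2,u-8 [np.float64(243.4), np.float64(251.5), np.float64(270.9), np.float64(283.3)] S lip end [363.9 135.3] [368.6 138.5] [361.1 137. ]
0.155 W rows top-out-edge,u2,u-8 [np.float64(228.9), np.float64(237.8), np.float64(257.2), np.float64(270.9)] S lip end [366.8 133.6] [371.5 136.8] [363.9 135.3]
0.16 W rows top-out-edge,u2,u-8 [np.float64(221.1), np.float64(230.4), np.float64(249.8), np.float64(264.2)] S lip end [368.2 132.7] [373.  135.9] [365.3 134.4]
0.165 W rows top-out-edge,u2,u-8 [np.float64(213.0), np.float64(222.7), np.float64(242.1), np.float64(257.2)] S lip end [369.7 131.8] [374.5 135. ] [366.8 133.6]
```

View pics/q.png

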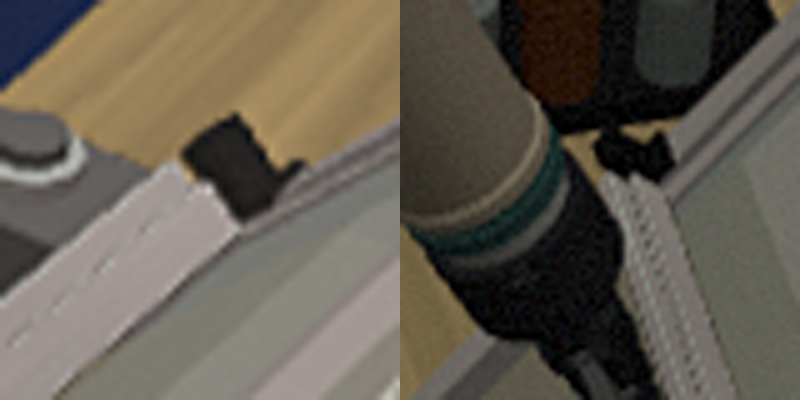

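```bash
python3 -m handwheel '[{"translation":[0.0023,0,-0.001],"angular":[0,0,0],"hand":1},{"translation":[0.0023,0,-0.0009],"angular":[0,0,0],"hand":1},{"translation":[0,0,0],"angular":[0,0,0],"hand":1},{"translation":[0,0,0],"angular":[0,0,0],"hand":1},{"translation":[-0.0093,0,0.0038],"angular":[0,0,0],"hand":1},{"translation":[-0.0093,0,0.0038],"angular":[0,0,0],"hand":1},{"translation":[0,0,-0.03],"angular":[0,0,0],"hand":1},{"translation":[0,0,-0.03],"angular":[0,0,0],"hand":1},{"translation":[0,0,-0.03],"angular":[0,0,0],"hand":1},{"translation":[0,-0.03,-0.03],"angular":[0,0,0],"hand":1}]'
python3 -m handwheel '[{"translation":[0,-0.03,-0.02],"angular":[0,0,0],"hand":1},{"translation":[0,-0.03,-0.02],"angular":[0,0,0],"hand":1},{"translation":[0,-0.03,0],"angular":[0,0,0],"hand":1},{"translation":[0,-0.02,0],"angular":[0,0,0],"hand":1},{"translation":[0,0,0],"angular":[0,0,0],"hand":1},{"translation":[0,0,0],"angular":[0,0,0],"hand":1},{"translation":[0,0,0],"angular":[0,0,0],"hand":1}]'
python3 rel.py .16 -.042 -.016 22
python3 - <<'E'
from h import *
from fit import *
import cv2
w=manip.get_image("wrist");cv2.imwrite("pics/v_w.png",w[:,:,::-1]);W=cam("wrist");p=np.load("p.npy")
c=proj(W,lip(p,.16,.168,0));print(c)
x,y=[int(max(0,v)) for v in c-[50,45]]
b=cv2.resize(w[y:y+90,x:x+100],(800,720)[:2] and (660,594),interpolation=cv2.INTER_CUBIC)
cv2.imwrite("pics/v.png",b[:,:,::-1]);print(x,y)
E
```

```text
clock: 8.07
position: [0.5352, 0.0832, 0.2784]
ee_rot: [0.012, 0.969, -0.038, 0.243]
contact_force: [0.9, 0.5, -0.5]
width: -0.0001
gripper_force: 0.0
clock: 8.65
position: [0.525, 0.1973, 0.312]
ee_rot: [0.011, 0.97, -0.035, 0.242]
contact_force: [-0.2, 0.5, -1.1]
width: -0.0004
gripper_force: 0.0
t 8.65 pos [0.525  0.1973 0.312 ] target [0.5948 0.0515 0.1781] tool d mm [  7.5097 139.7059 156.5222] rot deg [ 0.1124 -0.0857  0.3615] F [-0.2213  0.5326 -1.0526] q [ 0.3691  0.0037  1.7423 -0.2526  0.9633  2.1111]
[250.5375 158.407 ]
200 113
```

View pics/v.png

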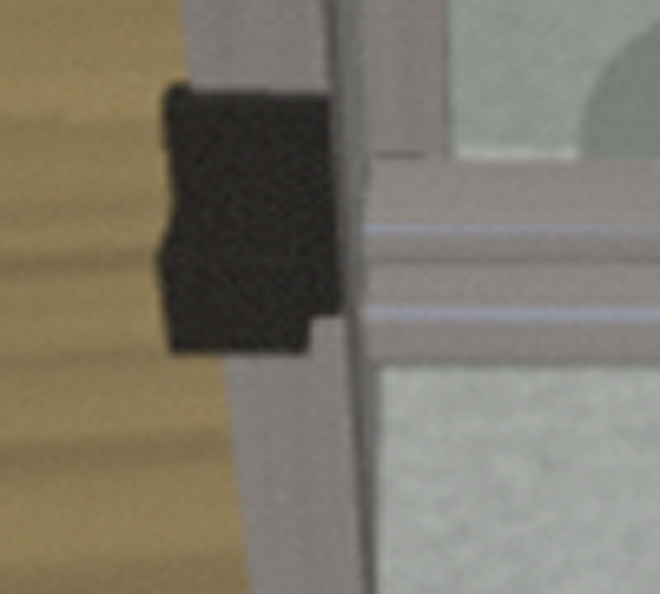

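```bash
python3 - <<'E'
from fit import *
import cv2
g=cv2.imread("pics/v_w.png",0).astype(float)
print("fin",g[158:172,229:244].mean(1).round(0)); print("lip",g[158:172,258:268].mean(1).round(0)); print("lip2",g[158:172,285:300].mean(1).round(0))
p=np.load("p.npy");W=cam("wrist")
for s in(.156,.158,.16,.162): print(s,[proj(W,lip(p,s,y,u)).round(2) for y,u in((.18,-.008),(.162,-.008),(.162,.002),(.15,-.008))])
E
```

```text
fin [ 40.  39.  39.  38.  38.  40.  38.  40.  69. 111. 123. 123. 122. 122.]
lip [131. 142. 146. 137. 128. 127. 127. 128. 125. 118. 130. 154. 162. 162.]
lip2 [133. 141. 150. 141. 132. 129. 130. 129. 127. 122. 134. 155. 162. 164.]
0.156 [array([238.68, 169.32]), array([257.65, 169.42]), array([257.15, 160.32]), array([270.29, 169.49])]
0.158 [array([238.49, 167.53]), array([257.55, 167.63]), array([257.05, 158.44]), array([270.25, 167.7 ])]
0.16 [array([238.3 , 165.73]), array([257.45, 165.83]), array([256.94, 156.55]), array([270.22, 165.9 ])]
0.162 [array([238.11, 163.91]), array([257.35, 164.01]), array([256.83, 154.64]), array([270.18, 164.08])]
```

```bash
python3 -m handwheel '[{"translation":[0,0.03,0],"angular":[0,0,0],"hand":1},{"translation":[0,0.035,0.01],"angular":[0,0,0],"hand":1},{"translation":[0,0.035,0.02],"angular":[0,0,0],"hand":1},{"translation":[0,0.03,0.03],"angular":[0,0,0],"hand":1},{"translation":[0,0.01,0.03],"angular":[0,0,0],"hand":1},{"translation":[0,0,0.03],"angular":[0,0,0],"hand":1},{"translation":[0,0,0.025],"angular":[0,0,0],"hand":1},{"translation":[0,0,0.01],"angular":[0,0,0],"hand":1},{"translation":[0,0,0],"angular":[0,0,0],"hand":1},{"translation":[0,0,0],"angular":[0,0,0],"hand":1}]'
python3 rel.py .1615 -.0264 -.016 22
```

```text
clock: 9.53
position: [0.5878, 0.0523, 0.1773]
ee_rot: [0.011, 0.969, -0.036, 0.243]
contact_force: [0.1, 0.0, 1.0]
width: -0.0003
gripper_force: 0.0
t 9.5333 pos [0.5878 0.0523 0.1773] target [0.6058 0.0506 0.1912] tool d mm [22.4933  0.3754 -3.7798] rot deg [ 0.0985 -0.119   0.2727] F [0.1251 0.0114 1.0129] q [-0.0075  0.1295  1.9637 -0.0656  0.5599  1.6837]
```

```bash
python3 -m handwheel '[{"translation":[0,0,0.0052],"angular":[0,0,0],"hand":1},{"translation":[0.0074,0,-0.003],"angular":[0,0,0],"hand":1},{"translation":[0.0056,0,-0.0023],"angular":[0,0,0],"hand":1},{"translation":[0.0023,0,-0.0009],"angular":[0,0,0],"hand":1},{"translation":[0.0023,0,-0.0009],"angular":[0,0,0],"hand":1},{"translation":[0,0,0],"angular":[0,0,0],"hand":1},{"translation":[0,0,0],"angular":[0,0,0],"hand":1}]'
python3 rel.py .1615 -.0264 -.016 22
```

```text
clock: 10.12
position: [0.6027, 0.0521, 0.1877]
ee_rot: [0.011, 0.969, -0.035, 0.243]
contact_force: [-0.3, -0.1, 0.2]
width: 0.0001
gripper_force: 0.0
t 10.1167 pos [0.6027 0.0521 0.1877] target [0.6058 0.0506 0.1912] tool d mm [ 4.4282  1.2324 -1.6238] rot deg [ 0.0546 -0.2016  0.3312] F [-0.3459 -0.0778  0.1832] q [-0.0084  0.1392  1.9216 -0.0606  0.5907  1.6767]
```

Push the last 4.7 mm along the slope, measure, then withdraw and look.

```bash
python3 -m handwheel '[{"translation":[0.0015,0,-0.0006],"angular":[0,0,0],"hand":1},{"translation":[0.0015,0,-0.0006],"angular":[0,0,0],"hand":1},{"translation":[0.0014,0,-0.0005],"angular":[0,0,0],"hand":1},{"translation":[0,0,0],"angular":[0,0,0],"hand":1},{"translation":[0,0,0],"angular":[0,0,0],"hand":1},{"translation":[0,0,0],"angular":[0,0,0],"hand":1}]'
python3 rel.py .1615 -.0264 -.016 22
python3 -m handwheel '[{"translation":[-0.0093,0,0.0038],"angular":[0,0,0],"hand":1},{"translation":[-0.0093,0,0.0038],"angular":[0,0,0],"hand":1},{"translation":[0,0,-0.03],"angular":[0,0,0],"hand":1},{"translation":[0,0,-0.03],"angular":[0,0,0],"hand":1},{"translation":[0,0,-0.03],"angular":[0,0,0],"hand":1},{"translation":[0,-0.03,-0.03],"angular":[0,0,0],"hand":1},{"translation":[0,-0.03,-0.02],"angular":[0,0,0],"hand":1},{"translation":[0,-0.03,-0.02],"angular":[0,0,0],"hand":1},{"translation":[0,-0.03,0],"angular":[0,0,0],"hand":1},{"translation":[0,-0.02,0],"angular":[0,0,0],"hand":1}]'
python3 -m handwheel '[{"translation":[0,0,0],"angular":[0,0,0],"hand":1},{"translation":[0,0,0],"angular":[0,0,0],"hand":1},{"translation":[0,0,0],"angular":[0,0,0],"hand":1}]'
python3 - <<'E'
from fit import *
import cv2
w=manip.get_image("wrist");cv2.imwrite("pics/x_w.png",w[:,:,::-1]);W=cam("wrist");p=np.load("p.npy")
g=cv2.imread("pics/x_w.png",0).astype(float)
f=proj(W,lip(p,.16,.18,-.008));r=int(f[1])-9;print(f,r)
c=int(f[0])
print("fin",g[r:r+16,c-9:c+5].mean(1).round(0)); print("lip",g[r:r+16,c+20:c+30].mean(1).round(0)); print("lip2",g[r:r+16,c+46:c+60].mean(1).round(0))
for s in(.157,.16,.162): print(s,[proj(W,lip(p,s,y,u)).round(2) for y,u in((.18,-.008),(.162,-.008),(.162,.002))])
print(manip.get_state()["position"],manip.get_state()["ee_rot"])
E
```

```text
clock: 10.62
position: [0.605, 0.0518, 0.1904]
ee_rot: [0.011, 0.97, -0.035, 0.242]
contact_force: [-3.1, 1.1, -1.9]
width: -0.0002
gripper_force: 1.6
t 10.6167 pos [0.605  0.0518 0.1904] target [0.6058 0.0506 0.1912] tool d mm [ 1.1239  1.0869 -0.3236] rot deg [ 0.0628 -0.0787  0.3119] F [-3.0727  1.0532 -1.8977] q [-0.009   0.1402  1.9114 -0.0591  0.602   1.6749]
clock: 11.45
position: [0.5285, 0.2005, 0.3177]
ee_rot: [0.009, 0.969, -0.035, 0.246]
contact_force: [-0.4, 1.2, -0.1]
width: 0.0001
gripper_force: 0.0
clock: 11.7
position: [0.5277, 0.1971, 0.3147]
ee_rot: [0.011, 0.969, -0.035, 0.243]
contact_force: [-0.7, 0.2, 0.1]
width: -0.0002
gripper_force: 0.0
[238.6694 169.3373] 160
fin [ 38.  39.  39.  40.  40.  39.  38.  39.  37.  44.  86. 116. 123. 123.
 123. 124.]
lip [146. 146. 132. 127. 127. 127. 128. 127. 115. 148. 162. 161. 162. 162.
 161. 161.]
lip2 [147. 148. 136. 129. 129. 129. 129. 125. 109. 145. 162. 162. 161. 162.
 163. 164.]
0.157 [array([238.95, 171.99]), array([257.81, 172.09]), array([257.31, 163.1 ])]
0.16 [array([238.67, 169.34]), array([257.66, 169.44]), array([257.16, 160.32])]
0.162 [array([238.48, 167.55]), array([257.57, 167.65]), array([257.06, 158.44])]
[0.5278 0.1967 0.3148] [ 0.0111  0.9694 -0.0355  0.2426]
```

```bash
python3 - <<'E'
from fit import *
D=cam("side");S=cam("scene")
print("bin corner",plane(D,(205,125),0),plane(D,(141,128),0),"scene",plane(S,(335,124),0),plane(S,(376,72),.1))
print("rack",plane(D,(160,208),.0),plane(D,(165,150),.1)); W=cam("wrist")
print("fan seen in wrist now at",proj(W,[.4743,.4088,.067]))
st=manip.get_state();Rm=rot(st["ee_rot"]);print(Rm.T@(np.array([.4743,.4088,.17])-st["position"]))
E
```

```text
bin corner [ 0.392  0.499 -0.   ] [0.1939 0.5334 0.    ] scene [0.3898 0.5141 0.    ] [0.4125 0.7384 0.1   ]
rack [0.2196 0.1851 0.    ] [0.2629 0.2995 0.1   ]
fan seen in wrist now at [128.1975 311.8151]
[-0.1287 -0.2082  0.0944]
```

```bash
python3 -m handwheel '[{"translation":[0,-0.02,0],"angular":[0,-7,0],"hand":1},{"translation":[0,-0.03,0],"angular":[0,-7,0],"hand":1},{"translation":[0,-0.03,0],"angular":[0,-7,0],"hand":1},{"translation":[0,-0.03,0],"angular":[0,-7,0],"hand":1},{"translation":[0,-0.03,0],"angular":[0,0,0],"hand":1},{"translation":[0,-0.03,0],"angular":[0,0,0],"hand":1},{"translation":[0,-0.03,0],"angular":[0,0,0],"hand":1},{"translation":[0,0,0],"angular":[0,0,0],"hand":1},{"translation":[0,0,0],"angular":[0,0,0],"hand":1},{"translation":[0,0,0],"angular":[0,0,0],"hand":1}]'
cat > fan.py <<'E'
from fit import *
import sys
st=manip.get_state();Rm=rot(st["ee_rot"]);t=np.array([.4743,.4088,float(sys.argv[1])])
print(st["clock"],st["position"],"tool z",Rm[:,2],"d mm",1000*Rm.T@(t-st["position"]),"F",st["contact_force"],st["qpos"])
E
python3 fan.py .09
```

```text
clock: 12.58
position: [0.5432, 0.3956, 0.3144]
ee_rot: [0.002, 0.999, -0.037, 0.001]
contact_force: [-0.2, 0.0, 0.2]
width: 0.0002
gripper_force: 0.0
12.5833 [0.5432 0.3956 0.3144] tool z [ 0.0018 -0.0051 -1.    ] d mm [-70.169   -9.1495 224.162 ] F [-0.1544  0.0213  0.1968] [ 0.5288  0.4     1.1177 -0.0053  1.6249  2.1742]
```

Move over and down to about 90 mm, and check the button position in the wrist picture numerically at mid-height.

```bash
python3 -m handwheel '[{"translation":[-0.02,-0.003,0.015],"angular":[0,0,0],"hand":1},{"translation":[-0.025,-0.003,0.025],"angular":[0,0,0],"hand":1},{"translation":[-0.025,-0.003,0.03],"angular":[0,0,0],"hand":1},{"translation":[0,0,0.03],"angular":[0,0,0],"hand":1},{"translation":[0,0,0.03],"angular":[0,0,0],"hand":1},{"translation":[0,0,0.03],"angular":[0,0,0],"hand":1},{"translation":[0,0,0.03],"angular":[0,0,0],"hand":1},{"translation":[0,0,0.025],"angular":[0,0,0],"hand":1},{"translation":[0,0,0],"angular":[0,0,0],"hand":1},{"translation":[0,0,0],"angular":[0,0,0],"hand":1}]'
python3 fan.py .067
```

```text
clock: 13.42
position: [0.4738, 0.4085, 0.0993]
ee_rot: [0.003, 0.999, -0.038, 0.0]
contact_force: [0.1, 0.1, 0.8]
width: 0.0002
gripper_force: 0.0
13.4167 [0.4738 0.4085 0.0993] tool z [ 0.0004 -0.0054 -1.    ] d mm [ 0.4298 -0.4595 32.2512] F [0.0824 0.0798 0.8168] [ 0.6031  0.4471  1.583  -0.0052  1.1141  2.2514]
```

```bash
python3 -m handwheel '[{"translation":[0,0,0.013],"angular":[0,0,0],"hand":1},{"translation":[0,0,0.013],"angular":[0,0,0],"hand":1},{"translation":[0,0,0.004],"angular":[0,0,0],"hand":1},{"translation":[0,0,0.003],"angular":[0,0,0],"hand":1},{"translation":[0,0,0.003],"angular":[0,0,0],"hand":1},{"translation":[0,0,0.002],"angular":[0,0,0],"hand":1},{"translation":[0,0,0],"angular":[0,0,0],"hand":1},{"translation":[0,0,0],"angular":[0,0,0],"hand":1}]'; python3 fan.py .061
```

```text
clock: 14.08
position: [0.4753, 0.4106, 0.0628]
ee_rot: [0.001, 0.999, -0.037, 0.002]
contact_force: [1.4, -0.8, 3.2]
width: 0.0001
gripper_force: 1.9
14.0833 [0.4753 0.4106 0.0628] tool z [ 0.0048 -0.0028 -1.    ] d mm [-0.8523  1.8427  1.7961] F [ 1.3515 -0.8023  3.2293] [ 0.6047  0.4831  1.6242 -0.0059  1.032   2.2519]
```

```bash
python3 -m handwheel '[{"translation":[0,0,0.0015],"angular":[0,0,0],"hand":1},{"translation":[0,0,0.0015],"angular":[0,0,0],"hand":1},{"translation":[0,0,0],"angular":[0,0,0],"hand":1},{"translation":[0,0,0],"angular":[0,0,0],"hand":1}]'; python3 fan.py .061
```

```text
clock: 14.42
position: [0.4753, 0.4106, 0.0609]
ee_rot: [0.001, 0.999, -0.037, 0.003]
contact_force: [-0.1, -3.4, 13.8]
width: 0.0002
gripper_force: 6.5
14.4167 [0.4753 0.4106 0.0609] tool z [ 0.0052 -0.0026 -1.    ] d mm [-0.8652  1.8644 -0.0907] F [-0.1465 -3.3854 13.8197] [ 0.6048  0.4848  1.6266 -0.006   1.0274  2.2519]
```

Bottomed out (13.8 N at z = 0.061). Release, back off and check the lip once more.

```bash
python3 -m handwheel '[{"translation":[0,0,-0.005],"angular":[0,0,0],"hand":1},{"translation":[0,0,-0.01],"angular":[0,0,0],"hand":1},{"translation":[0,0,-0.03],"angular":[0,0,0],"hand":1},{"translation":[0,0,-0.03],"angular":[0,0,0],"hand":1},{"translation":[0,0,-0.03],"angular":[0,0,0],"hand":1},{"translation":[0,0,-0.03],"angular":[0,0,0],"hand":1},{"translation":[0,0,-0.03],"angular":[0,0,0],"hand":1},{"translation":[0,0,0],"angular":[0,0,0],"hand":1},{"translation":[0,0,0],"angular":[0,0,0],"hand":1},{"translation":[0,0,0],"angular":[0,0,0],"hand":1}]'
python3 - <<'E'
from fit import *
import cv2
p=np.load("p.npy");W=cam("wrist");st=manip.get_state();print(st["position"],st["contact_force"])
w=manip.get_image("wrist");cv2.imwrite("pics/z_w.png",w[:,:,::-1])
print("fin",[proj(W,lip(p,.16,y,u)).round(1) for y,u in((.18,-.008),(.162,-.008),(.162,.002))])
s=manip.get_image("scene");a=cv2.imread("pics/scene1.png")[:,:,::-1]
d=np.abs(s.astype(int)-a).max(2)
# scene change at bystanders, relative to before the push
S=cam("scene")
for n,x,y,r in(("jar",219,228,18),("dish",255,203,14),("dropper",119,270,10),("stirrer",150,350,30),("beaker",335,255,14),("bottle",301,165,10),("rack",255,137,22),("clip",373,131,6)):
    print(n,d[y-r:y+r,x-r:x+r].mean().round(1))
E
```

```text
clock: 15.25
position: [0.4729, 0.4108, 0.2228]
ee_rot: [0.002, 0.999, -0.037, 0.0]
contact_force: [0.9, 0.2, -0.3]
width: 0.0001
gripper_force: 0.0
[0.4729 0.4108 0.2228] [ 0.9459  0.2167 -0.3027]
fin [array([694.7, -80.1]), array([738.2, -79.7]), array([ 777.2, -113.7])]
jar 2.9
dish 8.0
dropper 3.0
stirrer 3.6
beaker 2.7
bottle 3.8
rack 3.2
clip 12.3
```

```bash
python3 -c "
from rig import manip
print(manip.sign_off())"
```

```text
the job is handed in; nothing more can be done
None
```

I pushed the window up to the marker clip, where the last picture put the lip within about 1 mm of the fin's line, then pressed the fan button fully down (13.8 N at its stop) and released it; the bystanders I checked looked unmoved, except that the flask was not checked and the check on the dish was unclear, and the job is handed in.

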